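# Unpack the oil tin from a delivery carton and stand it on the serving board

## Task

Fold both half-open flaps of the delivery carton outward, well past upright, then lift out the oil tin (the one with the neck and cap) and lay it on its side on the wooden board. Let go of it there, take it again in a tilted grip and stand it upright on the board, cap up and with its whole foot on the board. Leave the plain tea caddy in the carton, the flaps folded back, and the tub, pepper mill and beaker standing where they are.

Things in the scene. Friction and masses are not known exactly. Their poses are not given: they have to be found in the camera images.
- carton: Fixed open cardboard carton, 210 (x) x 250 (y) x 75 high, walls and floor 5 thick; origin at the centre of its underside, z up. Its two other flaps already hang flat outside the +x and -x walls (to 118 from the centre). The flaps left to open are hinged on top of the +y and -y walls.
- flap_left (a joint): Angle of the flap on the carton's +y wall, rad: 0 lies flat over the carton, 1.57 upright, stop at 2.4 leaning outward; starts ajar at 0.2 to 0.45, stays where it is left. Hinge line along the carton's x axis at y = +123, z = 75 in its frame; flap 204 wide, 95 from hinge to free edge, 4 thick. Shut, both flaps leave a 56 wide gap between them along the middle.
- flap_right (a joint): The same for the flap hinged along the carton's -y wall (hinge at y = -123, z = 75).
- flap_left_edge (a point): Middle of the free edge of the left flap; axes turn with the flap.
- flap_right_edge (a point): Middle of the free edge of the right flap; axes turn with the flap.
- oil_tin: Loose aluminium oil tin, 0.2 to 0.4 kg: square can 50 x 50, 120 long, with a neck and black cap (28 dia.) on one end, 146 over all. Starts lying along the carton's x axis, cap to +x. Its x axis runs from foot to cap; origin in the side it starts lying on, at the middle of the can (foot 60 to -x, shoulder 60 to +x); the can's centre line is 25 above the origin along z.
- tin_foot (a point): Centre of the oil tin's square foot face (50 x 50).
- tin_cap (a point): Centre of the outer end of the cap, 146 from the foot.
- caddy: Loose plain aluminium tea caddy without neck or cap, 90 long (x) x 50 x 50 high; origin at the centre of its underside. Lies in the carton beside the oil tin, on either side of it, about 112 between their centres; stays there.
- board: Fixed square wooden serving board, 220 x 220, 14 thick; origin at the centre of its underside, top 14 above it. It lies to one side of the robot's middle, the carton to the other; which is which changes.
- tub: Loose white lidded plastic tub, 118 square, 100 high; origin under its centre. Leave alone.
- mill: Loose dark wooden pepper mill, 54 dia., 145 high, upright; origin under its centre. Leave alone.
- beaker: Loose white ceramic beaker, 72 dia., 90 high; origin under its centre. Leave alone.
Mind the look-alikes: they are no part of the job. What is shaped like the oil_tin but pink is not meant. What is shaped like the caddy but yellow is not meant.

How it is judged:
On the way, in this order (a step that is already met when the one before it is completed fails the run):
1. both flaps are folded outward past upright (over 1.7 rad) (value of joint each of flap_left, flap_right above 1.7 rad), for 0.2 s.
2. the oil tin lies on its side on the board, released (x of oil_tin in the frame of board between -0.12 and 0.12 m and y of oil_tin in the frame of board between -0.12 and 0.12 m and angle between oil_tin's own x axis and vertical between 1.35 and 1.8 rad and z of tin_foot in the frame of board below 0.055 m and contact force between oil_tin and board above 0.5 N and linear speed of oil_tin below 0.03 m/s and contact force between the fingers and oil_tin below 0.1 N), for 0.2 s.
At the end, for the whole second after the job is handed in: Both flaps are over 1.7 rad open; the oil tin stands on the board, cap up, within 0.08 rad of upright, the centre of its foot within 85 mm of the board's centre along both of the board's axes, released and at rest; the tea caddy is still inside the carton, on its floor (all of step 1 and x of tin_foot in the frame of board between -0.085 and 0.085 m and y of tin_foot in the frame of board between -0.085 and 0.085 m and z of tin_foot in the frame of board between 0.008 and 0.022 m and angle between oil_tin's own x axis and vertical below 0.08 rad and linear speed of oil_tin below 0.03 m/s and contact force between the fingers and oil_tin below 0.1 N and x of caddy in the frame of carton between -0.1 and 0.1 m and y of caddy in the frame of carton between -0.12 and 0.12 m and z of caddy in the frame of carton below 0.06 m); the robot touches nothing.
It fails at once if the tub is shifted more than 40 mm or tipped over (distance of tub from where it was at the start of the episode above 0.04 m or angle between tub's own z axis and vertical above 0.5 rad).
It fails at once if the mill is shifted more than 40 mm or tipped over (distance of mill from where it was at the start of the episode above 0.04 m or angle between mill's own z axis and vertical above 0.5 rad).
It fails at once if the beaker is shifted more than 40 mm or tipped over (distance of beaker from where it was at the start of the episode above 0.04 m or angle between beaker's own z axis and vertical above 0.5 rad).
It also fails if it takes over 72 s, if anything falls off the work surface, if the arm or the gripper's body presses on something with over 40 N, if the wrist force passes 120 N, or if a joint passes its speed limit or range.

## Robot

A 6-joint arm with a two-finger parallel gripper is mounted at the origin on the work surface. World frame = base frame: x ahead of the robot, y to its left, z up, the work surface at z = 0. Lengths are in m, angles in rad, forces in N, time in s.
With the tool pointing down it reaches from about 0.35 to 0.925 m from the base axis. Payload 6.4 kg.
Tool frame: the origin (TCP) lies midway between the tips of the shut fingers; the grasp point (between the pads) lies 19 mm behind it; z points along the fingers, y is the line along which they close (so a half turn about z gives the same grasp; the last joint's range is limited). The gripper opens to 85 mm and grips with 20 to 120 N. Pads are 22 mm wide; open, the fingers measure 114 mm over their backs; the gripper's body (76 mm by 85 mm) begins 54 mm behind the grasp point. The pads swing forward as they close: fully open they stand 13 mm farther back than shut.
Start: joints at [-1.391, 0.245, 1.558, -0, 1.339, -0.174], TCP at [0.225, -0.61, 0.231] pointing down, gripper open.
Joint ranges: [-3.13, 3.13], [-1.02, 2.26], [0.13, 2.54], [-0.95, 4.09], [0.21, 2.88], [-2.74, 2.74]. Speed limits (rad/s): [2.57, 2.57, 3.14, 3.14, 3.14, 3.14].

## Interface

Orientations are given as a unit quaternion [x, y, z, w].
In Python, from rig import ctrl, optics, job gives the robot as it stands. Calls block until the motion is done:
- ctrl.move_ptp(position, orientation): joint-space move of the TCP to a pose.
- ctrl.move_straight(position, frame=None, feed=0.15, f_stop=None): straight line of the TCP; frame=None keeps the orientation; feed is the mean speed in m/s. With f_stop (N) it stops when the force on the tool has changed by that much, and returns True; else False.
- ctrl.goto_joints(angles): joint-space move.
- ctrl.move_gripper(opening): finger opening in m; the grip force is fixed at half the most; returns when the fingers have stopped.
- ctrl.dwell(seconds).
- ctrl.inverse_kinematics(position, orientation): joint angles nearest the present ones, or None.
- ctrl.observe(): the state.
- optics.grab_frame(name): name is "scene" or "side" or "wrist"; returns a dict with "image" (480x640x3 uint8, red, green, blue), "range_z" (480x640 float32, m along the optical axis (not along the pixel's ray), 0 where there is no reading), "camera_matrix" (3x3 intrinsics, pixels), "T" (4x4, takes a point from camera to world coordinates); the wrist camera has in their place "tool_from_camera" (4x4, takes a point from camera to tool coordinates, whose origin is the TCP and whose axes are the flange's). Camera axes: x right, y down, z forward; pixel columns grow to the right and rows downward; lengths in m; the calibration is good to about 2 mm. A picture is of the moment at which its call begins: read the wrist's pose just before it.
A pose or a line that the arm cannot do raises ctrl.MotionError and nothing moves.
- job.job_done(): hands the job in; it is judged then, once.
The state is a dict: "time_s": time; "qpos": joint angles; "qvel": joint speeds; "joint_torque": joint torques, N m; "tcp_pos": TCP position; "ee_rot": TCP orientation; "contact_force": force on the tool from outside, world axes, zero at the start; "ft_torque": the same for the moment, N m; "opening": finger opening in m; "grasp_force": force on a finger pad.
Only numpy, scipy, OpenCV 4.12 (cv2) and the standard library are available. Lean on these libraries where they do the work, as an engineer would, in place of code of your own. Each camera call takes 0.05 s, during which the arm holds its last target. There are 200 camera calls.

## Working session

There is one attempt and no reset: what is moved stays moved. The work goes in short steps, each a Python script; the robot and the scene stay as the last script left them, time stands still between calls to the robot, and variables do not carry over. Pictures are saved under pics/ and viewed, at most 10 in all, crops included, and the job is handed in when it is done.

```bash
mkdir -p pics; ls; python3 - <<'E'
from rig import ctrl, optics, job
import numpy as np, cv2
for n in ("scene","side"):
    f=optics.grab_frame(n); cv2.imwrite(f"pics/{n}0.png",f["image"][:,:,::-1]); np.savez(f"pics/{n}0.npz",**f)
    print(n,f["camera_matrix"].tolist(),np.round(f["T"],3).tolist(),(f["range_z"]>0).mean())
s=ctrl.observe();print(s["time_s"],s["tcp_pos"],s["ee_rot"])
E
```

```text
pics
scene [[453.0450762075971, 0.0, 321.2206312914667], [0.0, 453.0450762075971, 234.23095052104335], [0.0, 0.0, 1.0]] [[-0.785, 0.523, -0.332, 0.928], [0.619, 0.655, -0.433, 0.493], [-0.009, -0.545, -0.838, 1.055], [0.0, 0.0, 0.0, 1.0]] 0.9961197916666666
side [[505.42208129967963, 0.0, 323.65836217057426], [0.0, 505.42208129967963, 244.068167073794], [0.0, 0.0, 1.0]] [[0.998, -0.039, 0.048, 0.471], [-0.062, -0.681, 0.73, -1.048], [0.004, -0.731, -0.682, 1.056], [0.0, 0.0, 0.0, 1.0]] 0.9957975260416667
0.1 [ 0.2251265  -0.60925602  0.23029414] [ 9.84391590e-01  1.75989951e-01  8.41839720e-06 -8.57417738e-04]
```

View pics/scene0.png

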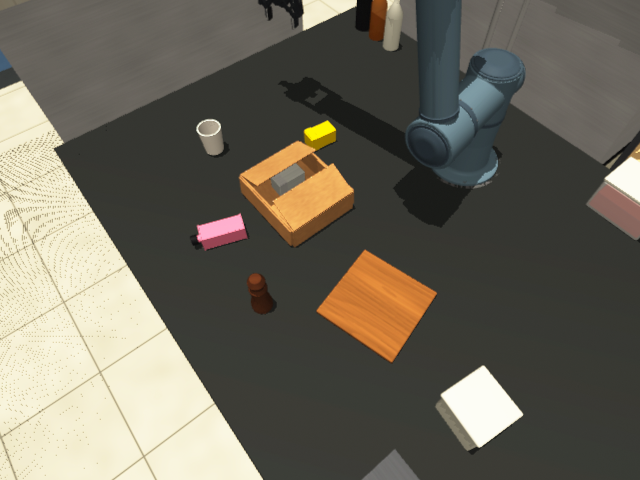

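View pics/side0.png

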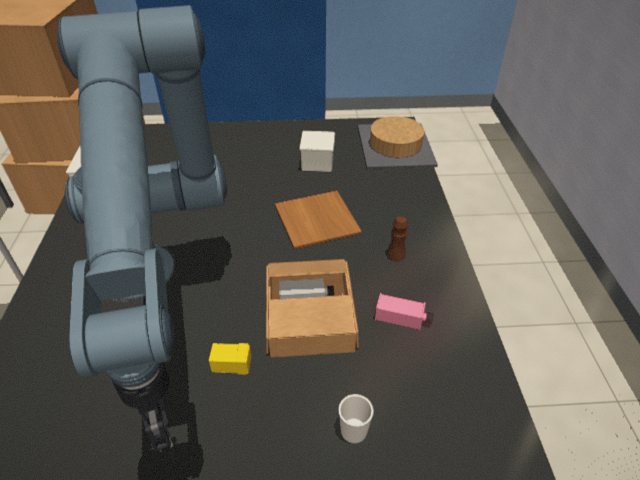

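The scene view shows the carton at about (297,192), board (377,305), tub (480,408), mill (260,293), beaker (210,137), pink decoy (220,232) and yellow decoy (320,135). In the side view the tin is in the carton at (305,290) with its black cap at (330,290), so it is on the +y side. The caddy shows in the scene view at (288,180), on the -y side. I'll zoom in on the carton.

```bash
cat > vis.py <<'E'
import numpy as np, cv2
def load(n): return dict(np.load(f"pics/{n}.npz"))
def ray(f,uv):
    uv=np.atleast_2d(np.float64(uv)); K=f["camera_matrix"];T=f["T"]
    d=np.c_[uv,np.ones(len(uv))]@np.linalg.inv(K).T@T[:3,:3].T
    return T[:3,3],d
def plane(f,uv,z):
    o,d=ray(f,uv); return o+d*((z-o[2])/d[:,2])[:,None]
def tri(f,a,g,b):
    P=[np.asarray(q["camera_matrix"])@np.linalg.inv(q["T"])[:3] for q in (f,g)]
    X=cv2.triangulatePoints(P[0],P[1],np.float64(np.atleast_2d(a)).T.copy(),np.float64(np.atleast_2d(b)).T.copy()); return (X[:3]/X[3]).T
E
python3 - <<'E'
from vis import *
a=load("scene0");b=load("side0")
c1=cv2.resize(a["image"][130:255,230:365],None,fx=2.9,fy=2.9,interpolation=2)
c2=cv2.resize(b["image"][250:365,255:370],None,fx=3.15,fy=3.15,interpolation=2)
h=max(c1.shape[0],c2.shape[0]);pad=lambda c:cv2.copyMakeBorder(c,0,h-c.shape[0],0,4,0)
cv2.imwrite("pics/c.png",np.hstack([pad(c1),pad(c2)])[:,:,::-1])
# board + clutter
for n,f in(("scene",a),("side",b)):
    hsv=cv2.cvtColor(f["image"],cv2.COLOR_RGB2HSV)
    m=cv2.inRange(hsv,(4,110,60),(20,255,255))
    cs,_=cv2.findContours(m,cv2.RETR_EXTERNAL,cv2.CHAIN_APPROX_NONE)
    for c in cs:
        if cv2.contourArea(c)<1500: continue
        ap=cv2.approxPolyDP(c,6,True)[:,0]
        print(n,cv2.contourArea(c),ap.tolist())
        p=plane(f,c[:,0],.014); 
        print("  rect z.014 (mm)",cv2.minAreaRect(np.float32(p[:,:2]*1000)))
    # clutter
    for k,lo,hi in(("white",(0,0,150),(40,45,255)),("mill",(0,80,15),(12,255,110)),("pink",(150,80,80),(178,255,255)),("yel",(24,150,100),(34,255,255))):
        cs,_=cv2.findContours(cv2.inRange(hsv,lo,hi),cv2.RETR_EXTERNAL,cv2.CHAIN_APPROX_NONE)
        for c in cs:
            A=cv2.contourArea(c);x,y,w,hh=cv2.boundingRect(c)
            if 250<A<6000: print("  ",k,A,(x,y,w,hh),plane(f,[x+w/2,y+hh/2],.05).round(3).tolist())
E
```

```text
scene 7225.5 [[364, 249], [316, 311], [391, 363], [436, 292]]
  rect z.014 (mm) ((532.8441162109375, 198.59608459472656), (224.2498779296875, 221.67771911621094), 15.626825332641602)
scene 7277.0 [[298, 140], [239, 175], [241, 192], [294, 246], [353, 202], [333, 163]]
  rect z.014 (mm) ((468.0488586425781, -216.6815185546875), (280.9785461425781, 312.63629150390625), 1.0494065284729004)
   white 395.0 (115, 459, 39, 21) [[1.166, 0.18, 0.05]]
   white 4975.5 (146, 405, 117, 75) [[1.031, 0.223, 0.05]]
   white 3482.5 (441, 366, 82, 82) [[0.535, 0.528, 0.05]]
   white 5468.0 (66, 266, 100, 104) [[1.058, -0.144, 0.05]]
   white 3376.5 (0, 245, 62, 93) [[1.194, -0.34, 0.05]]
   white 4215.5 (35, 213, 91, 87) [[1.059, -0.36, 0.05]]
   white 864.5 (0, 195, 31, 63) [[1.16, -0.561, 0.05]]
   white 2943.0 (9, 167, 83, 73) [[1.058, -0.578, 0.05]]
   white 862.0 (605, 157, 35, 46) [[-0.254, 0.364, 0.05]]
   white 318.0 (196, 119, 25, 19) [[0.562, -0.557, 0.05]]
   white 4123.5 (0, 82, 63, 109) [[1.01, -0.872, 0.05]]
   white 558.0 (302, 0, 35, 30) [[-0.09, -0.825, 0.05]]
   mill 691.5 (247, 273,
[... 719 characters left out ...]
9589844, 207.75755310058594), 80.4524917602539)
side 13889.5 [[0, 0], [0, 129], [11, 150], [2, 164], [27, 212], [54, 213], [79, 144], [77, 80], [58, 51], [57, 20], [95, 8], [92, 0]]
  rect z.014 (mm) ((-650.9100952148438, 1399.17236328125), (521.7061157226562, 2360.606201171875), 21.49782943725586)
   white 850.0 (339, 394, 34, 34) [[0.579, -0.503, 0.05]]
   white 575.5 (0, 251, 19, 53) [[-0.318, -0.056, 0.05]]
   white 2303.5 (0, 133, 54, 142) [[-0.387, 0.268, 0.05]]
   white 592.0 (300, 131, 35, 20) [[0.554, 0.593, 0.05]]
   mill 548.5 (387, 216, 21, 46) [[0.761, 0.038, 0.05]]
   pink 1253.5 (375, 293, 53, 38) [[0.725, -0.237, 0.05]]
   yel 1036.0 (209, 343, 42, 32) [[0.298, -0.354, 0.05]]
```

View pics/c.png

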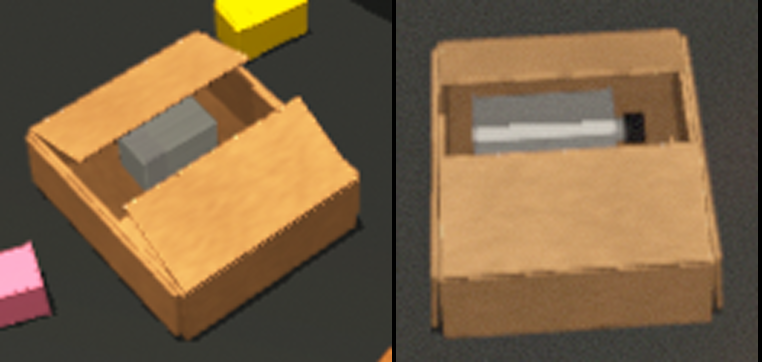

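```bash
python3 - <<'E'
from vis import *
a=load("scene0");b=load("side0")
L=["-x+y","+x+y","+x-y","-x-y","F-x+y","F+x+y","F+x-y","F-x-y"]
S=[(353.1,192.1),(292,231.7),(239.7,175.9),(297.9,142),(332.4,163.8),(273.1,201.7),(258.6,185.2),(315.5,149.7)]
D=[(268,263.3),(346.4,260.2),(354.7,333.8),(269,338),(269,276.7),(345.2,272.9),(352.1,295),(270,299.8)]
X=tri(a,S,b,D)
for l,x in zip(L,X):print(l,x.round(4))
c=X[:4].mean(0);print("c",c, "yaw",np.degrees(np.arctan2(*(X[1]+X[2]-X[0]-X[3])[1::-1])), np.degrees(np.arctan2(-(X[0]+X[1]-X[2]-X[3])[0],(X[0]+X[1]-X[2]-X[3])[1])))
print(np.linalg.norm(X[1]-X[0]),np.linalg.norm(X[2]-X[1]))
for f,P in((a,S),(b,D)):
    p=plane(f,P[:4],.077);print(p[:,:2].round(3).tolist(),p.mean(0))
# board two-view heights: 
Bs=[[364,249],[316,311],[391,363],[436,292]];Bd=[[275,203],[336,190],[360,233],[294,248]]
# order: scene (364,249)=-y.. match by world
W=plane(a,Bs,.014)[:,:2];V=plane(b,Bd,.014)[:,:2]
i=[int(np.argmin(np.linalg.norm(V-w,axis=1))) for w in W]
Xb=tri(a,Bs,b,np.array(Bd)[i]);print(i,Xb.round(4).tolist(),Xb.mean(0))
E
```

```text
-x+y [ 0.3849 -0.0675  0.0749]
+x+y [ 0.5972 -0.0671  0.0757]
+x-y [ 0.5964 -0.3145  0.0713]
-x-y [ 0.3907 -0.3159  0.0731]
F-x+y [ 0.3901 -0.1553  0.1155]
F+x+y [ 0.5883 -0.1517  0.1126]
F+x-y [ 0.5933 -0.224   0.1107]
F-x-y [ 0.3929 -0.2292  0.1115]
c [ 0.49229857 -0.19127449  0.07373855] yaw 0.24181454952201972 0.5738490849281735
0.21234411072776757 0.247412509855825
[[0.388, -0.066], [0.596, -0.066], [0.6, -0.31], [0.393, -0.313]] [ 0.49408316 -0.18880934  0.077     ]
[[0.384, -0.069], [0.599, -0.069], [0.595, -0.318], [0.391, -0.319]] [ 0.49194817 -0.19377389  0.077     ]
[3, 2, 1, 0] [[0.4542, 0.061, 0.0082], [0.6629, 0.1211, 0.0039], [0.6063, 0.3348, 0.0125], [0.3971, 0.2727, 0.0151]] [0.53010337 0.19738133 0.00995237]
```

```bash
cat > rob.py <<'E'
import numpy as np
from scipy.spatial.transform import Rotation as Rn
from rig import ctrl, optics, job
from vis import *
def quat(z,y):
    z=np.array(z,float);z/=np.linalg.norm(z);y=np.array(y,float);y-=z*(y@z);y/=np.linalg.norm(y)
    return Rn.from_matrix(np.c_[np.cross(y,z),y,z]).as_quat()
def st(msg=""):
    s=ctrl.observe();print(msg,"t%.1f"%s["time_s"],"tcp",s["tcp_pos"].round(3),"F",np.round(s["contact_force"],1),"open %.3f g %.1f"%(s["opening"],s["grasp_force"]),"q",np.round(s["qpos"],2));return s
def wrist(name):
    s=ctrl.observe();f=optics.grab_frame("wrist")
    T=np.eye(4);T[:3,:3]=Rn.from_quat(s["ee_rot"]).as_matrix();T[:3,3]=s["tcp_pos"]
    f=dict(f);f["T"]=T@f["tool_from_camera"]
    np.savez(f"pics/{name}.npz",**f);cv2.imwrite(f"pics/{name}.png",f["image"][:,:,::-1]);return f
def grab(n,name):
    f=optics.grab_frame(n);np.savez(f"pics/{name}.npz",**f);cv2.imwrite(f"pics/{name}.png",f["image"][:,:,::-1]);return f
E
cat > flap.py <<'E'
from rob import *
def fold(sg,cx,hy,ys):   # sg=+1 flap on +y wall; hinge y=hy; ys: tool y dir
    H=np.array([hy,.075]);R=.095;half=.012;ov=.022
    def pose(th,al,clr=0):
        d=np.array([np.sin(al),-np.cos(al)]);n=np.array([np.cos(al),np.sin(al)])
        p=R*np.array([-np.cos(th),np.sin(th)])-n*(half+clr)+d*ov
        return [cx,H[0]+sg*p[0],H[1]+p[1]],quat([0,sg*d[0],d[1]],[ys,0,0])
    a0=.52
    p,q=pose(.40,a0,.012)
    up=np.array(p)+[0,-sg*.01,.10]
    ctrl.move_ptp(up,q);ctrl.move_straight(p,q,feed=.15);st("in")
    for th,al in((.6,.52),(.9,.45),(1.2,.3),(1.5,.1)):
        p,q=pose(th,al);ctrl.move_straight(p,q,feed=.12);st(f"th{th}")
    q=quat([0,0,-1],[ys,0,0])
    ctrl.move_straight([cx,hy+sg*.0,.135],q,feed=.12)
    ctrl.move_straight([cx,hy+sg*.031,.13],q,feed=.12);st("out")
    ctrl.move_straight([cx,hy-sg*.02,.16],q,feed=.2)
    ctrl.move_straight([cx,hy-sg*.05,.23],q,feed=.25)
E
python3 - <<'E'
from flap import *
ctrl.move_gripper(0.0);s=st("closed")
print(optics.grab_frame("wrist")["tool_from_camera"].round(3).tolist())
ys=1 
for y in(1,-1):
    print(y,ctrl.inverse_kinematics([.492,-.19,.25],quat([0,.5,-.87],[y,0,0])))
q=[ctrl.inverse_kinematics([.492,-.19,.25],quat([0,.5,-.87],[y,0,0])) for y in(1,-1)]
ys=1 if q[1] is None or (q[0] is not None and abs(q[0][5])<abs(q[1][5])) else -1
print(ys)
ctrl.move_ptp([.45,-.25,.30],quat([0,0,-1],[ys,0,0]))
fold(1,.492,-.069,ys)
grab("side","side1");grab("scene","scene1")
E
```

```text
closed t0.9 tcp [ 0.225 -0.61   0.231] F [-0.2 -0.2  0.1] open -0.000 g 0.0 q [-1.39  0.25  1.56  0.    1.34 -0.17]
[[-0.001, -0.949, -0.315, 0.081], [1.0, -0.001, -0.001, -0.001], [0.0, -0.315, 0.949, -0.143], [0.0, 0.0, 0.0, 1.0]]
1 [-0.76553544  0.10893895  1.74110709  0.36915708  1.66384904 -0.8008555 ]
-1 [-0.76553544  0.10893895  1.74110709  0.36915708  1.66384904  2.34073716]
1
in t3.9 tcp [ 0.493 -0.167  0.082] F [ 0.6 -1.1 -0.1] open -0.000 g 0.0 q [-0.73  0.3   1.86  0.39  1.36 -0.89]
th0.6 t4.3 tcp [ 0.493 -0.147  0.105] F [ 0.7 -0.   0.2] open -0.000 g 0.0 q [-0.71  0.25  1.88  0.39  1.39 -0.86]
th0.9 t4.7 tcp [ 0.492 -0.129  0.124] F [ 1.  -0.8  0.3] open 0.000 g 0.0 q [-0.66  0.17  1.91  0.36  1.37 -0.79]
th1.2 t5.1 tcp [ 0.492 -0.108  0.139] F [-0.4 -0.  -1.1] open 0.000 g 0.0 q [-0.57  0.08  1.95  0.26  1.29 -0.67]
th1.5 t5.4 tcp [ 0.492 -0.085  0.146] F [-0.5  0.3 -0.4] open -0.000 g 0.0 q [-0.45  0.    1.99  0.1   1.19 -0.49]
out t6.2 tcp [ 0.492 -0.039  0.13 ] F [ 0.4 -1.1  0.3] open -0.000 g 0.0 q [-0.31 -0.    2.03  0.    1.12 -0.31]
```

```bash
python3 - <<'E'
from vis import *
a=load("scene1")["image"];b=load("side1")["image"]
cv2.imwrite("pics/c1.png",np.hstack([cv2.resize(a[100:300,200:400],(390,390)),cv2.resize(b[200:400,230:430],(390,390))])[:,:,::-1])
E
```

```text
(no output)
```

View pics/c1.png

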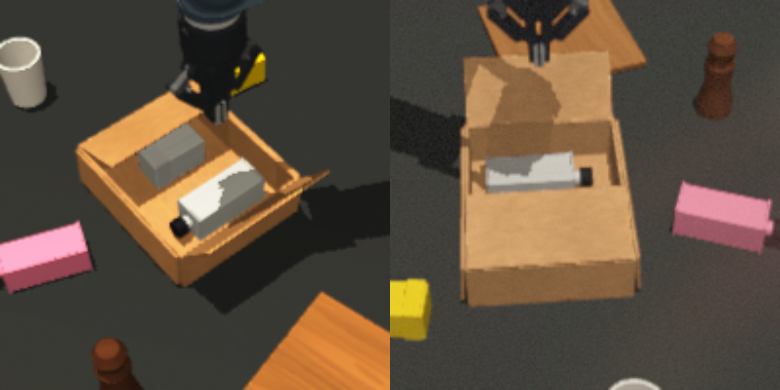

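The left flap is folded well outward (edge at crop (328,172)). The tin lies on the +y side with its cap to +x, and the caddy is on the -y side. Next is the right flap.

```bash
python3 - <<'E'
from flap import *
fold(-1,.492,-.315,1)
# wrist views above the tin, fingers to close along y; test both yaws
for y in(1,-1):
    q=ctrl.inverse_kinematics([.49,-.135,.25],quat([0,0,-1],[0,y,0]));print(y,q)
grab("side","side2");grab("scene","scene2")
ctrl.move_ptp([.42,-.19,.33],quat([0,0,-1],[1,0,0]));ctrl.dwell(.2);wrist("w1");st()
ctrl.move_straight([.48,-.24,.33],feed=.3);ctrl.dwell(.2);wrist("w2")
from vis import *
a=load("w1")["image"];b=load("w2")["image"]
cv2.imwrite("pics/c2.png",np.hstack([cv2.resize(a,(400,300)),cv2.resize(b,(400,300))])[:,:,::-1])
c=load("scene2")["image"];d=load("side2")["image"]
cv2.imwrite("pics/c3.png",np.hstack([cv2.resize(c[100:300,200:400],(390,390)),cv2.resize(d[200:400,230:430],(390,390))])[:,:,::-1])
E
```

```text
in t8.6 tcp [ 0.493 -0.218  0.082] F [-0.3  0.3  0.5] open -0.000 g 0.0 q [-0.41  0.15  2.04 -0.66  0.84  0.01]
th0.6 t9.0 tcp [ 0.493 -0.237  0.105] F [ 0.6  0.6 -0.1] open -0.000 g 0.0 q [-0.45  0.12  2.03 -0.63  0.86 -0.06]
th0.9 t9.3 tcp [ 0.492 -0.255  0.124] F [-0.2 -0.1 -0.5] open 0.000 g 0.0 q [-0.51  0.09  2.   -0.51  0.89 -0.21]
th1.2 t9.7 tcp [ 0.492 -0.275  0.138] F [-0.4 -0.5  0. ] open -0.000 g 0.0 q [-0.6   0.09  1.94 -0.3   0.96 -0.44]
th1.5 t10.1 tcp [ 0.491 -0.298  0.145] F [ 0.1 -0.3  0.1] open 0.000 g 0.0 q [-0.71  0.14  1.85 -0.09  1.09 -0.67]
out t10.8 tcp [ 0.492 -0.346  0.13 ] F [-0.5  0.   0.6] open 0.000 g 0.0 q [-0.8   0.24  1.76 -0.    1.14 -0.8 ]
1 [-4.92235492e-01 -1.09214086e-01  1.89606493e+00 -4.44089210e-16
  1.35474180e+00 -2.06303182e+00]
-1 [-4.92235492e-01 -1.09214086e-01  1.89606493e+00 -4.44089210e-16
  1.35474180e+00  1.07856084e+00]
 t12.7 tcp [ 0.42  -0.19   0.328] F [-0.3  0.2  0.2] open -0.000 g 0.0 q [-0.67 -0.28  1.9  -0.    1.52 -0.67]
```

View pics/c3.png

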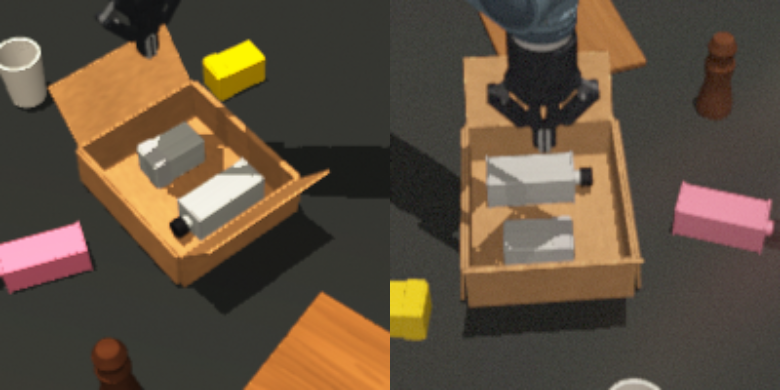

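View pics/c2.png

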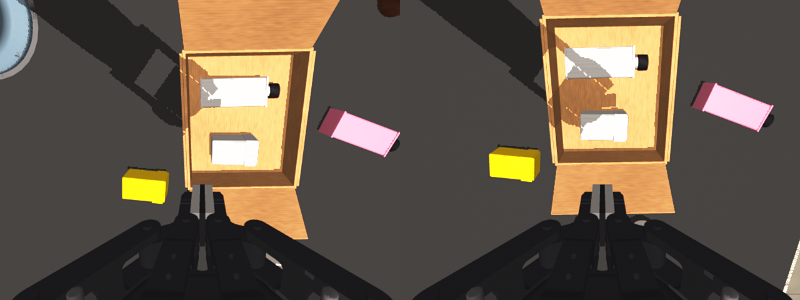

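Both flaps are folded back. In the left wrist view the tin body runs from (201,92) to (268,92) with its cap at (274,90), and the caddy is at (235,150). I'll measure the tin across the two wrist views.

```bash
python3 - <<'E'
from vis import *
R={}
for n,roi in(("w1",(300,100,170,90)),("w2",(240,55,190,85))):
    f=load(n);x,y,w,h=roi
    im=f["image"][y:y+h,x:x+w];hsv=cv2.cvtColor(im,cv2.COLOR_RGB2HSV)
    m=cv2.inRange(hsv,(0,0,70),(180,60,255))
    cs,_=cv2.findContours(m,cv2.RETR_EXTERNAL,cv2.CHAIN_APPROX_NONE)
    c=max(cs,key=cv2.contourArea)[:,0]+[x,y]
    hull=cv2.convexHull(c.astype(np.float32));r=cv2.minAreaRect(hull)
    k=cv2.inRange(hsv,(0,0,0),(180,255,45)); k[:, :w//2]=0
    ck,_=cv2.findContours(k,cv2.RETR_EXTERNAL,cv2.CHAIN_APPROX_NONE);ck=max(ck,key=cv2.contourArea)[:,0]+[x,y]
    print(n,"area",cv2.contourArea(hull),r,"cap",cv2.boundingRect(ck))
    box=cv2.boxPoints(r);box=box[np.argsort(box[:,0])];L=box[:2][np.argsort(box[:2,1])];Rr=box[2:][np.argsort(box[2:,1])]
    P=np.r_[L,Rr];X,Y,W,H=cv2.boundingRect(ck);P=np.r_[P,[[X+W-1,Y+H/2]]]
    print("  approx",cv2.approxPolyDP(hull,4,True)[:,0].tolist())
    print(plane(f,P,.055).round(4).tolist());R[n]=(f,P)
    d=f["range_z"];u,v=r[0];print("  depth pt z",(f["T"]@np.r_[np.linalg.inv(f["camera_matrix"])@[u,v,1]*d[int(v),int(u)],1])[:3].round(4))
print(tri(*R["w1"],*R["w2"]).round(4))
E
```

```text
w1 area 5262.0 ((376.2638244628906, 147.9084930419922), (48.89666748046875, 111.87191772460938), 88.39399719238281) cap (429, 134, 18, 23)
  approx [[429.0, 122.0], [432.0, 148.0], [425.0, 171.0], [322.0, 172.0], [321.0, 125.0]]
[[0.4148, -0.112, 0.055], [0.4162, -0.165, 0.055], [0.5365, -0.1089, 0.055], [0.5429, -0.1615, 0.055], [0.5549, -0.1338, 0.055]]
  depth pt z [ 0.4775 -0.1362  0.0565]
w2 area 5871.0 ((322.24737548828125, 99.86495971679688), (51.966270446777344, 117.92345428466797), 87.93617248535156) cap (380, 88, 17, 24)
  approx [[376.0, 74.0], [381.0, 104.0], [374.0, 124.0], [266.0, 126.0], [263.0, 76.0]]
[[0.415, -0.1126, 0.055], [0.4143, -0.1649, 0.055], [0.5391, -0.1086, 0.055], [0.5437, -0.1605, 0.055], [0.5574, -0.1363, 0.055]]
  depth pt z [ 0.4781 -0.1362  0.057 ]
[[ 0.4147 -0.1122  0.0521]
 [ 0.4159 -0.1643  0.0629]
 [ 0.5396 -0.1082  0.0463]
 [ 0.5431 -0.161   0.0557]
 [ 0.5611 -0.1351  0.0353]]
```

```bash
python3 - <<'E'
from rob import *
B=np.array([.531,.196]);lim=np.array([[-3.13,3.13],[-1.02,2.26],[.13,2.54],[-.95,4.09],[.21,2.88],[-2.74,2.74]])
res=[]
for phi in np.radians(np.arange(-180,180,15)):
    e=np.array([np.cos(phi),np.sin(phi),0]);z=np.array([0,0,1.]);k=np.cross(e,z)
    for ys in(1,-1):
        for be in np.radians([25,35,45,55]):
            G=np.r_[B,.05];Q=[]
            qd=ctrl.inverse_kinematics(np.r_[B,.03],quat(-z,ys*k))
            if qd is None: continue
            for a in np.radians([0,30,60,90]):
                an=a-be  # tool angle in e/z plane, 0=down, + = pointing to +e
                d=np.sin(an)*e-np.cos(an)*z
                g=G+[0,0,.10 if 0<a<1.5 else .03*(a>1)]
                q=ctrl.inverse_kinematics(g+.02*d,quat(d,ys*k))
                if q is None:break
                Q.append(q)
            if len(Q)<4:continue
            Q=np.array(Q);mg=np.minimum(Q-lim[:,0],lim[:,1]-Q).min();st_=np.abs(np.diff(Q,axis=0)).max()
            res.append((mg,st_,np.degrees(phi),ys,np.degrees(be),np.round(qd[5],2)))
res.sort(key=lambda r:-(min(r[0],.6)-.2*r[1]))
for r in res[:25]:print(np.round(r,2))
E
```

```text
[ 0.49  0.56 90.    1.   25.    0.15]
[ 0.46  0.63 75.    1.   25.    0.42]
[ 0.45  0.68 75.    1.   35.    0.42]
[  0.43   0.62 105.     1.    25.    -0.11]
[   0.45    0.75 -105.     -1.     55.      0.42]
[  0.41   0.6  150.     1.    25.    -0.89]
[   0.39    0.61 -135.     -1.     25.      0.94]
[  0.39   0.65 120.     1.    25.    -0.37]
[ 0.4   0.76 60.    1.   55.    0.68]
[  0.37   0.65 135.     1.    25.    -0.63]
[  0.36   0.58 -90.    -1.    55.     0.15]
[ 0.35  0.58 90.    1.   35.    0.15]
[   0.4     0.82 -120.     -1.     35.      0.68]
[ 0.35  0.7  75.    1.   45.    0.42]
[ 0.37  0.79 45.    1.   55.    0.94]
[ 0.38  0.87 60.    1.   45.    0.68]
[   0.35    0.76 -105.     -1.     45.      0.42]
[   0.38    0.95 -120.     -1.     45.      0.68]
[   0.32    0.66 -120.     -1.     25.      0.68]
[ 0.35  0.91 60.    1.   35.    0.68]
[ 0.34  0.86 60.    1.   25.    0.68]
[   0.36    0.99 -120.     -1.     55.      0.68]
[  0.3    0.7  165.     1.    25.    -1.16]
[  0.3    0.7  165.    -1.    25.     1.99]
[   0.34    0.88 -135.     -1.     35.      0.94]
```

```bash
python3 - <<'E'
from rob import *
def Q(phi): return quat([0,0,-1],[np.sin(phi),-np.cos(phi),0])
ctrl.move_gripper(.072)
q=Q(.02);ctrl.move_ptp([.477,-.1365,.20],q);st("over")
print("touch",ctrl.move_straight([.477,-.1365,.019],q,feed=.15,f_stop=8));st("down")
ctrl.move_gripper(0.0);st("grip")
ctrl.move_straight([.477,-.1365,.28],feed=.2);s=st("lift");wrist("w3")
ph=np.radians(75);B=np.array([.531,.196])
p=B+.01*np.array([np.cos(ph),np.sin(ph)])
ctrl.move_ptp([*p,.28],Q(ph))
ctrl.move_straight([*p,.045],feed=.2);st("above")
print("touch",ctrl.move_straight([*p,.022],feed=.03,f_stop=4));st("laid")
grab("side","side3");grab("scene","scene3")
a=load("scene3")["image"];b=load("side3")["image"]
cv2.imwrite("pics/c4.png",np.hstack([cv2.resize(a[180:400,280:500],(390,390)),cv2.resize(b[120:320,210:410],(390,390))])[:,:,::-1])
E
```

```text
over t15.5 tcp [ 0.477 -0.137  0.2  ] F [ 0.4 -0.4  0.8] open 0.072 g 0.0 q [-0.51 -0.09  1.97 -0.    1.26  1.04]
touch True
down t16.7 tcp [ 0.475 -0.136  0.021] F [-0.8 -0.2  6.2] open 0.072 g 2.4 q [-0.51  0.2   2.05  0.    0.89  1.04]
grip t17.0 tcp [ 0.475 -0.136  0.021] F [ 1.1 -0.4  4.4] open 0.049 g 63.7 q [-0.51  0.2   2.05 -0.    0.89  1.04]
lift t18.4 tcp [ 0.476 -0.136  0.278] F [ 0.5 -0.7 -2.7] open 0.049 g 62.9 q [-0.51 -0.16  1.89  0.    1.42  1.04]
above t21.1 tcp [0.535 0.206 0.046] F [ 0.1 -0.4 -2.6] open 0.049 g 62.8 q [ 0.17  0.31  1.86 -0.    0.97  0.43]
touch True
laid t21.7 tcp [0.534 0.206 0.03 ] F [-0.4  0.2  4.2] open 0.049 g 63.8 q [ 0.17  0.33  1.86 -0.    0.95  0.43]
```

View pics/c4.png

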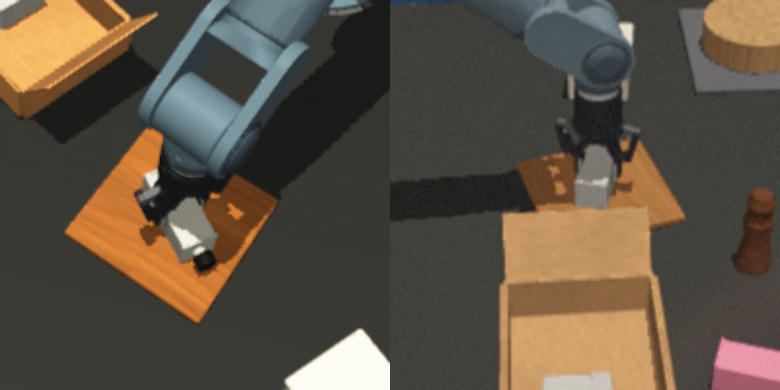

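The tin lies on the board, with its cap at scene crop (204,260) and its foot towards (150,180). I'll release it, back off, and check its pose from two wrist places.

```bash
python3 - <<'E'
from rob import *
ctrl.move_gripper(.075);ctrl.dwell(.4);st("rel")
p=np.array([.535,.206]);ph=np.radians(75);e=np.array([np.cos(ph),np.sin(ph)])
ctrl.move_straight([*p,.20],feed=.25)
q=quat([0,0,-1],[np.sin(ph),-np.cos(ph),0])
R={}
for n,off in(("w4",-.10),("w5",-.05)):
    ctrl.move_ptp([*(p+off*e),.30],q);ctrl.dwell(.15);f=wrist(n)
    hsv=cv2.cvtColor(f["image"],cv2.COLOR_RGB2HSV)
    m=cv2.inRange(hsv,(0,0,75),(180,70,255));m[300:]=0
    cs,_=cv2.findContours(m,cv2.RETR_EXTERNAL,cv2.CHAIN_APPROX_NONE)
    for c in cs:
        if cv2.contourArea(c)<1500:continue
        r=cv2.minAreaRect(c);w=plane(f,c[:,0],.064);rw=cv2.minAreaRect(np.float32(w[:,:2]*1000))
        print(n,cv2.contourArea(c),np.round(r[0],1),np.round(r[1],1),r[2],"world z.064",rw)
        R.setdefault(n,[]).append(r)
a=load("w4")["image"];b=load("w5")["image"]
cv2.imwrite("pics/c5.png",np.hstack([cv2.resize(a,(400,300)),cv2.resize(b,(400,300))])[:,:,::-1])
st()
E
```

```text
rel t22.5 tcp [0.532 0.206 0.029] F [ 0.4 -0.1  0.3] open 0.075 g 0.0 q [0.17 0.33 1.86 0.   0.95 0.43]
w4 1739.0 [230.3 174.9] [64.5 37.3] 71.56504821777344 world z.064 ((421.2540588378906, 162.24655151367188), (63.362762451171875, 40.22578430175781), 89.75363159179688)
w4 6800.0 [324.5  94.5] [139.  57.] 90.0 world z.064 ((534.1663818359375, 209.19705200195312), (124.76226043701172, 52.36492919921875), 74.99590301513672)
w4 82420.5 [319.5 149.5] [299. 639.] 90.0 world z.064 ((509.3746032714844, 146.55670166015625), (297.40545654296875, 737.07421875), 75.1941146850586)
w4 35065.5 [144.5  93.5] [289. 187.] 0.0 world z.064 ((354.45025634765625, 255.08401489257812), (168.79510498046875, 307.1102294921875), 74.95445251464844)
w5 5979.5 [321.1 145.7] [ 55.1 129.8] 1.456358551979065 world z.064 ((534.144775390625, 210.2276611328125), (127.66462707519531, 53.16962814331055), 74.7125473022461)
w5 127131.5 [319.5 149.5] [299. 639.] 90.0 world z.064 ((529.1915893554688, 192.24513244628906), (299.7056579589844, 732.8405151367188), 75.0103759765625)
 t24.7 tcp [0.522 0.157 0.3  ] F [ 1.  -0.3 -0.7] open 0.075 g 0.0 q [ 0.08 -0.05  1.75 -0.    1.44  0.35]
```

View pics/c5.png

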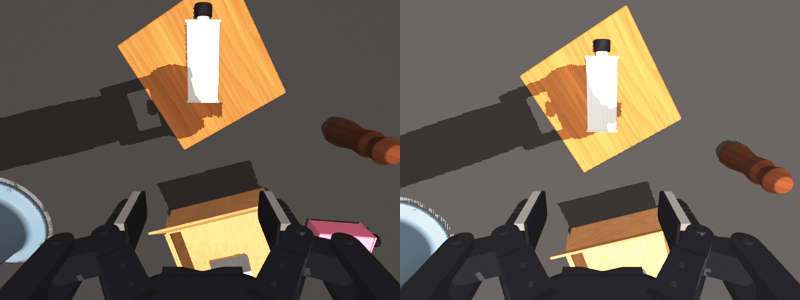

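The tin is flat on the board, centred at about (0.534, 0.206), with its axis at 75° (wrist crop: body (203,60), cap (203,11)). Next is the tilted regrasp and standing it up.

```bash
cat > stand.py <<'E'
from rob import *
ph=np.radians(75);be=np.radians(35);sh=.018
e=np.array([np.cos(ph),np.sin(ph),0]);z=np.array([0,0,1.]);k=np.cross(e,z)
C=np.array([.534,.206,.039]);G0=C+sh*e+[0,0,.006]
F=np.array([.531,.196,0])+.05*e
def pose(G,a,back=0):
    an=a-be;d=np.sin(an)*e-np.cos(an)*z
    return G+(.021-back)*d,quat(d,k)
A=np.radians([0,30,60,90])
off=-.006*e  # grip was 6 mm above the centre line -> after turning, that lies 6 mm to -e of it
up=[np.r_[(G0+(F+off-G0)*t)[:2],h] for t,h in((0,.12),(.3,.16),(.7,.17),(1,.13))]
E
python3 - <<'E'
from stand import *
P=[pose(G0,0,.10),pose(G0,0)]+[pose(u,a) for u,a in zip(up,A)]+[pose(np.r_[up[3][:2],.092],A[3])]
for p,q in P:
    r=ctrl.inverse_kinematics(p,q);print(p.round(3),None if r is None else np.round(r,2))
    assert r is not None
ctrl.move_ptp(*P[0]);ctrl.move_gripper(.072)
print("touch",ctrl.move_straight(*P[1],feed=.1,f_stop=8));st("at")
ctrl.move_gripper(0);st("grip")
for p,q in P[2:6]:ctrl.move_straight(p,q,feed=.1)
st("turned");wrist("w6")
grab("side","side6");grab("scene","scene6")
a=load("scene6")["image"];b=load("side6")["image"]
cv2.imwrite("pics/c6.png",np.hstack([cv2.resize(a[180:400,280:500],(390,390)),cv2.resize(b[120:320,210:410],(390,390))])[:,:,::-1])
E
```

```text
[0.55  0.267 0.11 ] [ 0.45  0.57  1.46 -0.45  1.55  0.82]
[0.536 0.212 0.028] [ 0.38  0.6   1.59 -0.49  1.38  0.84]
[0.536 0.212 0.103] [ 0.38  0.49  1.59 -0.48  1.48  0.79]
[0.539 0.226 0.139] [ 0.24  0.23  1.76 -0.08  1.2   0.53]
[0.544 0.243 0.151] [0.05 0.1  1.93 0.49 1.03 0.07]
[0.547 0.255 0.118] [-0.12  0.22  2.05  1.15  1.09 -0.56]
[0.547 0.255 0.08 ] [-0.12  0.31  2.05  1.19  1.06 -0.64]
touch False
at t27.0 tcp [0.536 0.212 0.028] F [-0.5  0.9 -0.2] open 0.072 g 0.0 q [ 0.38  0.6   1.58 -0.49  1.38  0.84]
grip t27.3 tcp [0.536 0.212 0.029] F [1.3 2.4 2. ] open 0.050 g 63.6 q [ 0.38  0.6   1.58 -0.49  1.38  0.84]
turned t30.3 tcp [0.547 0.256 0.118] F [-0.7 -0.4 -2.3] open 0.049 g 63.0 q [-0.12  0.22  2.05  1.15  1.09 -0.56]
```

View pics/c6.png

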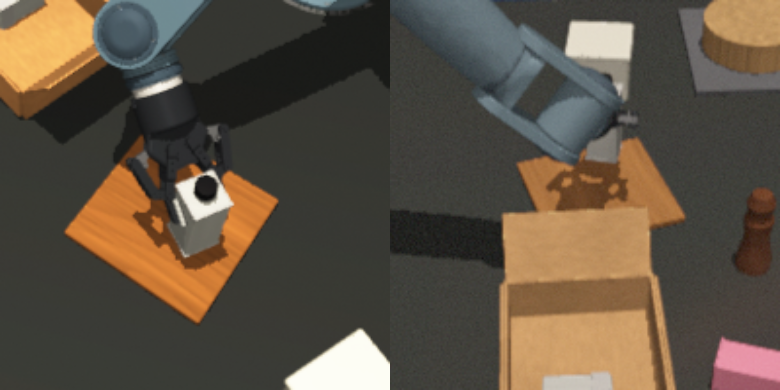

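The tin is upright in the grip, cap up at scene crop (206,187), above the board. Now I'll lower it, release it, retreat and check.

```bash
python3 - <<'E'
from stand import *
xy=up[3][:2]
p,q=pose(np.r_[xy,.098],A[3]);ctrl.move_straight(p,q,feed=.08)
p,q=pose(np.r_[xy,.086],A[3]);print("touch",ctrl.move_straight(p,q,feed=.02,f_stop=4));s=st("down")
ctrl.move_gripper(.078);ctrl.dwell(.3);st("rel")
an=A[3]-be;d=np.sin(an)*e-np.cos(an)*z
p=s["tcp_pos"]-.13*d;ctrl.move_straight(p,q,feed=.12)
ctrl.move_straight(p+[0,0,.06],q,feed=.2);ctrl.move_ptp([.42,-.0,.38],quat([0,0,-1],k));st("away")
grab("side","side7");grab("scene","scene7");wrist("w7")
a=load("scene7")["image"];b=load("side7")["image"]
cv2.imwrite("pics/c7.png",np.hstack([cv2.resize(a[100:400,200:500],(390,390)),cv2.resize(b[100:400,200:500],(390,390))])[:,:,::-1])
E
```

```text
touch True
down t31.4 tcp [0.547 0.255 0.081] F [1.3 0.4 3.2] open 0.050 g 63.2 q [-0.12  0.3   2.05  1.19  1.06 -0.64]
rel t32.0 tcp [0.546 0.255 0.079] F [-0.3 -1.1 -0.1] open 0.078 g 0.0 q [-0.12  0.31  2.05  1.19  1.06 -0.64]
away t34.7 tcp [0.42  0.    0.378] F [ 0.8 -0.8 -0.9] open 0.078 g 0.0 q [-0.27 -0.41  1.91  0.    1.64 -0.01]
```

View pics/c7.png

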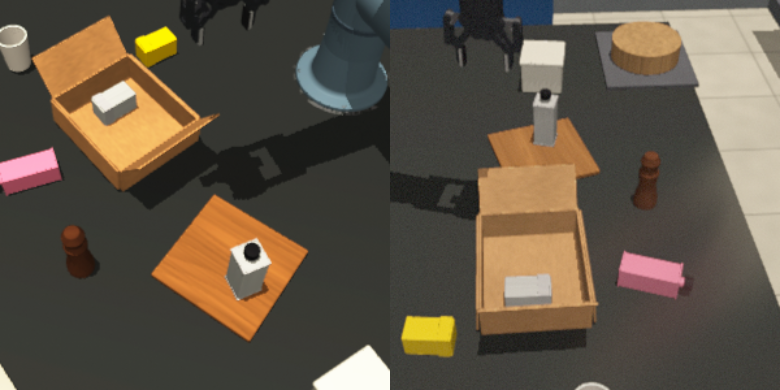

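The tin stands upright on the board with its foot wholly on it (scene crop: foot (247,290), cap (252,251)). Both flaps are folded back, the caddy is in the carton and the other things stand undisturbed. I'm handing in.

```bash
python3 - <<'E'
from rob import *
print(tri(load("scene7"),(393.8,293.1),load("side7"),(319.2,173)).round(3))
print(job.job_done())
E
```

```text
[[0.541 0.245 0.149]]
the job is handed in; nothing more can be done
None
```

The job is handed in: both flaps are folded outward, and the oil tin was laid on its side, released, regrasped at a tilt and stood cap up on the board. The last pictures show it there with the caddy still in the carton and nothing else disturbed. The judge's verdict was not shown.

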